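# Open the sample pot held shut by a clipped keeper bar

## Robot

A 6-joint arm with a two-finger parallel gripper is mounted at the origin on a cart in front of the work surface, level with it; the furniture and walls round the work are solid. World frame = base frame: x ahead of the robot, y to its left, z up, the work surface at z = 0. Lengths are in m, angles in degrees, forces in N, time in s.
With the tool pointing down it reaches from about 0.35 to 0.875 m from the base axis. Payload 4.2 kg.
Tool frame: the origin (TCP) lies between the finger pads; the fingertips stand 8 mm ahead of it and the grasp point (between the pads) lies 11 mm behind it; z points along the fingers, y is the line along which they close (so a half turn about z gives the same grasp; the last joint's range is limited). The gripper opens to 87 mm and grips with 3 to 60 N. Pads are 19 mm wide; open, the fingers measure 117 mm over their backs; the gripper's body (75 mm by 190 mm) begins 51 mm behind the grasp point.
Start: joints at [86.494, 22.042, 0.453, 0, -68.411, -14.817], TCP at [0.196, 0.593, 0.231] pointing down, gripper open.
Joint ranges: [-179.83, 179.83], [-69.29, 118.12], [-61.27, 80.66], [-181.25, 117.63], [-171.15, -9.14], [-177.46, 177.46]. Speed limits (degrees/s): [159.86, 159.86, 180, 180, 180, 180].

## Interface

Orientations are given as a 3x3 rotation matrix whose columns are the frame's x, y, z axes.
In Python, from station import sense, capture, camera_model, finish_job, find_in gives the robot as it stands. The module is installed in compiled form; this text tells all that it offers.
- The arm moves only by the tool arm_command, never from a script. Its argument "motion" is a list of rows, each a list of 7 numbers: the finger opening in mm, from 0 to 87, then the shift along the tool's x, y, z in mm, then the turn, a rotation vector about the tool's x, y, z in rad. In form: [[jaw, dx, dy, dz, rx, ry, rz], ...]. A call has 1 to 8 rows; each row shifts and turns the commanded pose from where the row before left it, along the tool's axes as they then stand; what a row does not reach is not made up. A row lasts 1/10 s, in which the tool goes at most 50 mm and 8.59 degrees, less where a joint would pass 70% of its speed; a pose out of reach is approached as far as the arm can. A call with a gripper value outside its range is refused whole. The fingers move at their own pace and stop on an object; the grip force is fixed at half the most. Time passes only in rows, so rows that do not move let the fingers close. It gives the time, the measured TCP pose, the force, the opening and the grip force at its end, in the units of the state.
- sense(): the state, without advancing time (a new reading comes with each control period).
- capture(name): name is "scene" or "side" or "wrist"; returns the picture (480x640x3 uint8, red, green, blue); there is no depth.
- camera_model(name): a dict with "fx", "fy", "cx", "cy" (pixels), "R" (3x3) and "t" (3): a world point X has camera coordinates R X + t. Camera axes: x right, y down, z forward; pixel columns grow to the right and rows downward; lengths in m; the calibration is good to about 2 mm. A picture is of the moment at which its call begins: read the wrist's pose just before it. camera_model takes no time and is no camera call; for the wrist camera it gives the pose at the moment of the call.
- finish_job(): hands the job in; it is judged then, once.
Trained networks look in the newest picture that a camera, given by its name, has taken for a name from the list of things; names that differ only in an ending like _2 or _b are one class to them, and where a whole thing is asked for, a point or a joint stands for the part that bears it (a point fixed in the world has none). Each returns a list of dicts, best first, with "p" (0 to 1); they miss things now and then, are a little off and sometimes report something else, mostly with a low value. They report only what shows in the picture. A call takes as long as a camera call. They do not tell look-alikes from the thing itself.
- find_in(target, camera): "location" ([row, column] in pixels, amid what is visible of it).
The state is a dict: "time_s": time; "joints": joint angles; "joint_velocities": joint speeds; "effort": joint torques, N m; "tcp_pos": TCP position; "ee_rot": TCP orientation; "wrist_force": force on the tool from outside, world axes, zero at the start; "moment": the same for the moment, N m; "gripper_width": opening from 0.0 (shut) to 1.0 (fully open); "gripper_force": force on a finger pad.
Only numpy, scipy, OpenCV 4.12 (cv2) and the standard library are available. Lean on these libraries where they do the work, as an engineer would, in place of code of your own. Each camera call takes 0.05 s, during which the arm holds its last target. There are 200 camera calls.

## Task

Open the sample pot: pull the keeper bar forward out of its two sprung clips so that it comes to lie on the rests at the front of the holding frame. Then tip the loose lid clearly up (15 degrees or so) with its opposite edge still resting on the pot's rim, lift it off and lay it flat, fin up, inside the drip tray. Do not knock over or shift the bottles and other things standing around.

Things in the scene. Friction and masses are not known exactly. Their poses are not given: they have to be found in the camera images.
- pot_frame: Fixed aluminium frame; origin under the pot's axis, on the worktop; x points from its open front to its back, y left, z up. Base plate x -105 to 60, y +-90, 8 thick. Fixed steel pot, outer diameter 90, wall 3, rim at z = 75. Two posts at y = +-75 (12 wide, x -16 to 10, top z = 110), each with a sprung C-clip on its front, mouth to -x. With the bar it spans y +-100 (mm).
- rest_mid (a point): Point of the frame midway between its two front rests, on the axis of a bar lying there (frame x -87, y 0, z 81 mm; frame axes). From under each clip (below and in front) a 12 mm wide ramp slopes down forward to the rest, closed by an upturned end (inner face x -95, top z 112). A bar freed from the clips rolls down and comes to lie here, or can be pushed home if it stops askew.
- bar_mid (a point): Middle of the loose round steel keeper bar, on its axis: diameter 16, length 172 between two end knobs (diameter 22, 12 long, outside the posts), 180 g; y runs along it. Starts in both clips across the lid, at frame x -30, y 0, z 94, 6 mm above the lid. Clip mouths are 10 mm, each jaw springs 3 mm; pulling it to frame -x takes about 10 N, free after 12 mm. It locks the lid down.
- keeper_bar: The same bar as a body; its origin is bar_mid.
- lid_fin (a point): Centre of the lid's upright grip fin: steel plate 20 long (lid x), 12 thick (lid y), rising 28 mm from the lid's top; this point is 15 mm above the lid's top and 27 mm behind (lid +x of) the lid's axis. About 39 mm are free between the clipped bar and the fin. Axes are the lid's, z up; lid x is within 20 degrees of frame x at the start.
- lid_mid (a point): Centre of the underside of the lid's flange, on the lid's axis (axes as lid_fin). Loose lid, 130 g: steel disc of diameter 100, 5 mm thick, flange resting on the pot's rim (frame z 75), with a spigot of diameter 78, 6 mm deep, inside the pot (84 inside).
- pot_lid: The same lid as a body; its origin is lid_mid.
- tray_floor (a point): Centre of the inner floor of the fixed light grey drip tray, 160x160 mm outside, 4 mm wall, rim 6 mm above the floor; floor 4 mm above the worktop. x, y axes along its sides.
- clear_bottle: Bystander: clear square-shouldered bottle, 64x64x146 mm, standing loose; origin at the centre of its underside.
- amber_bottle: Bystander: amber round bottle, 46x46x105 mm, standing loose; origin at the centre of its underside.
- white_bottle: Bystander: white round bottle, 46x46x88 mm, standing loose; origin at the centre of its underside.
- red_carton: Bystander: dull red upright carton, 52x63x90 mm, standing loose; origin at the centre of its underside.
- beaker: Bystander: empty glass beaker, 65x70x85 mm, standing loose; origin at the centre of its underside.
- wide_jar: Bystander: small wide-mouthed jar with a white cap, 44x44x94 mm, standing loose; origin at the centre of its underside.
Not all that is in view belongs to the job. Leave any brown, orange or yellow look-alike of the pot_lid alone.

How it is judged (in metres and radians):
On the way, in this order (a step that is already met when the one before it is completed fails the run):
1. the keeper bar is out of both clips and lies on the two front rests (x of bar_mid in the frame of pot_frame between -0.094 and -0.076 m and z of bar_mid in the frame of pot_frame between 0.071 and 0.09 m and angle between the y axis of bar_mid and the y axis of pot_frame, either way round below 0.12 rad and linear speed of keeper_bar below 0.03 m/s), for 0.2 s.
2. the lid is tipped by more than 10 degrees while an edge still rests on the pot (angle between lid_mid's own z axis and vertical above 0.175 rad and contact force between pot_lid and pot_frame above 0.05 N and distance between lid_mid and pot_frame below 0.11 m), for 0.1 s.
At the end, for the whole second after the job is handed in: The bar lies on both front rests of the frame (within 9 mm along x, 10 mm in height, 7 degrees), the lid lies flat (within 6 degrees), fin up, on the floor of the drip tray inside its rim, and both are at rest; the pot is open (x of bar_mid in the frame of pot_frame between -0.094 and -0.076 m and z of bar_mid in the frame of pot_frame between 0.071 and 0.09 m and angle between the y axis of bar_mid and the y axis of pot_frame, either way round below 0.12 rad and x of lid_mid in the frame of tray_floor between -0.03 and 0.03 m and y of lid_mid in the frame of tray_floor between -0.03 and 0.03 m and z of lid_mid in the frame of tray_floor between 0 and 0.012 m and angle between lid_mid's own z axis and vertical below 0.1 rad and linear speed of each of pot_lid, keeper_bar below 0.02 m/s); the robot touches nothing.
It fails at once if a bystander is shifted by more than 20 mm or tipped over (distance of any of clear_bottle, amber_bottle, white_bottle, red_carton, beaker, wide_jar from where it was at the start of the episode above 0.02 m or angle between any of clear_bottle, amber_bottle, white_bottle, red_carton, beaker, wide_jar's own z axis and vertical above 0.35 rad).
It also fails if it takes over 58 s, if anything falls off the work surface, if the arm or the gripper's body presses on something with over 40 N, if the wrist force passes 120 N, or if a joint passes its speed limit or range.

## Working session

There is one attempt and no reset: what is moved stays moved. The work goes in short steps, Python scripts to look and compute and a tool call to move; the robot and the scene stay as the last step left them, time stands still between calls to the robot, and variables do not carry over. Pictures are saved under pics/ and viewed, at most 10 in all, crops included, and the job is handed in when it is done.

Besides the shell and the picture viewer there is one more tool, called after ">>>" as a command line: name --pt "numbers of a row" for each row, then --argument value for the rest. arm_command: Moves the arm, as the interface text tells. Its arguments: {"type":"object","properties":{"motion":{"type":"array"}},"required":["motion"]}

```bash
mkdir -p pics
cat > h.py <<'E'
import numpy as np, cv2
from station import *
def pix(name,w):
    m=camera_model(name);c=np.array(m['R'])@np.array(w)+np.array(m['t']);return m['fy']*c[1]/c[2]+m['cy'],m['fx']*c[0]/c[2]+m['cx']
def ray(name,rc):
    m=camera_model(name);R=np.array(m['R']);o=-R.T@np.array(m['t'])
    d=R.T@np.array([(rc[1]-m['cx'])/m['fx'],(rc[0]-m['cy'])/m['fy'],1]);return o,d
def atz(name,rc,z):
    o,d=ray(name,rc);return o+d*(z-o[2])/d[2]
def snap(name,f):
    im=capture(name);cv2.imwrite('pics/'+f,cv2.cvtColor(im,cv2.COLOR_RGB2BGR));return im
E
python3 - <<'E'
from h import *
np.set_printoptions(precision=3,suppress=True)
Z=dict(pot_frame=.05,bar_mid=.094,lid_fin=.095,lid_mid=.08,tray_floor=.004,clear_bottle=.07,amber_bottle=.05,white_bottle=.04,red_carton=.045,beaker=.04,wide_jar=.045,rest_mid=.081)
for c in ("scene","side","wrist"):
    snap(c,c+'0.png'); o,_=ray(c,(240,320));print(c,o)
    for k,z in Z.items():
        for r in find_in(k,c)[:2]:
            if r['p']>.2: print(k,round(r['p'],2),np.round(r['location']),atz(c,r['location'],z))
print(sense()['ee_rot'],sense()['time_s'])
E
```

```text
scene [-0.468  1.187  0.959]
pot_frame 0.79 [272. 276.] [0.468 0.162 0.05 ]
bar_mid 0.43 [256. 259.] [0.515 0.18  0.094]
lid_fin 0.87 [332. 240.] [0.314 0.457 0.095]
lid_fin 0.86 [249. 383.] [ 0.268 -0.078  0.095]
lid_mid 0.94 [249. 380.] [ 0.286 -0.093  0.08 ]
lid_mid 0.75 [333. 240.] [0.326 0.447 0.08 ]
tray_floor 0.98 [229. 355.] [ 0.492 -0.261  0.004]
tray_floor 0.24 [263. 328.] [ 0.43  -0.028  0.004]
clear_bottle 0.65 [314. 220.] [0.424 0.418 0.07 ]
amber_bottle 0.68 [205. 367.] [ 0.514 -0.362  0.05 ]
red_carton 0.57 [299. 289.] [0.359 0.232 0.045]
beaker 0.47 [241. 337.] [ 0.454 -0.105  0.04 ]
wide_jar 0.69 [264. 327.] [0.389 0.027 0.045]
rest_mid 0.91 [269. 279.] [0.44  0.183 0.081]
rest_mid 0.59 [258. 255.] [0.53  0.183 0.081]
side [ 0.013 -0.941  0.995]
pot_frame 0.62 [208. 292.] [0.475 0.157 0.05 ]
bar_mid 0.51 [185. 298.] [0.508 0.193 0.094]
lid_fin 0.71 [181. 231.] [0.348 0.278 0.095]
lid_fin 0.64 [183. 304.] [0.526 0.191 0.095]
lid_mid 0.88 [252. 374.] [ 0.572 -0.106  0.08 ]
lid_mid 0.78 [181. 304.] [0.537 0.218 0.08 ]
tray_floor 0.76 [316. 374.] [ 0.515 -0.227  0.004]
clear_bottle 0.63 [274. 330.] [ 0.45  -0.122  0.07 ]
amber_bottle 0.67 [345. 409.] [ 0.519 -0.358  0.05 ]
amber_bottle 0.25 [207. 291.] [0.474 0.162 0.05 ]
white_bottle 0.82 [231. 324.] [0.518 0.049 0.04 ]
red_carton 0.65 [205. 238.] [0.35  0.232 0.045]
beaker 0.58 [274. 331.] [ 0.467 -0.098  0.04 ]
wide_jar 0.56 [252. 299.] [ 0.425 -0.001  0.045]
rest_mid 0.86 [206. 291.] [0.461 0.131 0.081]
wrist [0.259 0.572 0.385]
lid_fin 0.9 [  7. 462.] [0.329 0.436 0.095]
lid_mid 0.72 [ 10. 464.] [0.33  0.427 0.08 ]
[[ 0.949 -0.314  0.   ]
 [-0.314 -0.949  0.   ]
 [-0.    -0.    -1.   ]] 1.95
```

View pics/scene0.png

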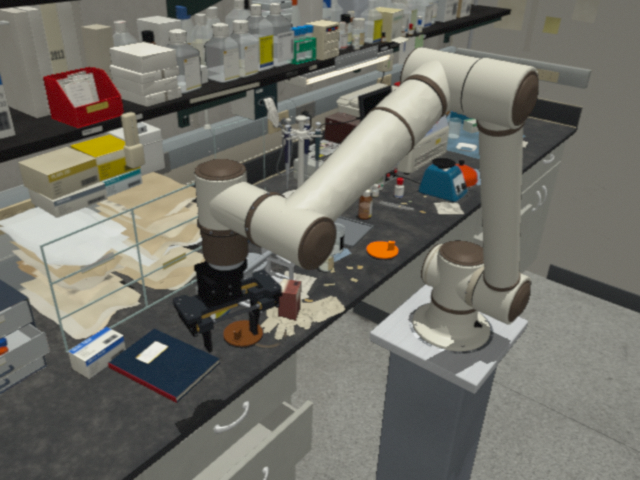

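View pics/side0.png

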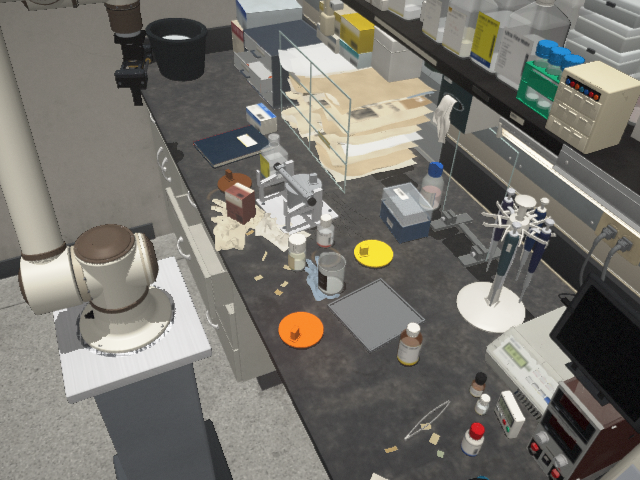

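The side picture shows the holding frame with the bar at about row 200, col 295. The grey tray is at (313, 375), and the look-alike lids are yellow, orange and brown. Next I'm moving the wrist camera above the frame.

>>> arm_command --pt "87 0 0 -45 0 0 0" --pt "87 10 10 -45 0 0 0" --pt "87 32 31 -10 0 0 0" --pt "87 32 31 -10 0 0 0" --pt "87 32 31 -10 0 0 0" --pt "87 32 31 -10 0 0 0" --pt "87 32 31 0 0 0 0" --pt "87 32 31 0 0 0 0"

```text
time_s: 2.75
tcp_pos: [0.3271, 0.3421, 0.3613]
ee_rot: [[0.949, -0.314, 0.001], [-0.314, -0.949, 0.001], [0.0, -0.002, -1.0]]
wrist_force: [0.7, 1.0, -0.6]
gripper_width: 0.997
gripper_force: 0.0
```

>>> arm_command --pt "87 32 31 0 0 0 0" --pt "87 32 31 0 0 0 0" --pt "87 32 31 0 0 0 0" --pt "87 32 31 0 0 0 0" --pt "87 0 0 0 0 0 0"

```text
time_s: 3.25
tcp_pos: [0.4103, 0.182, 0.361]
ee_rot: [[0.947, -0.32, 0.001], [-0.32, -0.947, -0.0], [0.001, 0.0, -1.0]]
wrist_force: [0.3, -0.1, -0.1]
gripper_width: 0.996
gripper_force: 0.0
```

Run:
```python
from h import *
np.set_printoptions(precision=3,suppress=True)
Z=dict(pot_frame=.05,bar_mid=.094,lid_fin=.095,lid_mid=.08,tray_floor=.004,clear_bottle=.07,amber_bottle=.05,white_bottle=.04,red_carton=.045,beaker=.04,wide_jar=.045,rest_mid=.081)
s=sense();print(s['tcp_pos'],s['time_s'])
for c in ("wrist","scene","side"):
    snap(c,c+'1.png'); o,_=ray(c,(240,320));print(c,o)
    for k,z in Z.items():
        for r in find_in(k,c)[:2]:
            if r['p']>.4: print(k,round(r['p'],2),np.round(r['location']),atz(c,r['location'],z))
m=camera_model('wrist');print(m)
```

```text
[0.41  0.182 0.361] 3.25
wrist [0.472 0.162 0.515]
pot_frame 0.69 [160. 293.] [0.478 0.2   0.05 ]
pot_frame 0.59 [ 89. 389.] [0.523 0.054 0.05 ]
bar_mid 0.59 [142. 280.] [0.502 0.204 0.094]
lid_fin 0.88 [118. 265.] [0.533 0.213 0.095]
lid_fin 0.82 [254. 199.] [0.404 0.352 0.095]
lid_mid 0.97 [161. 580.] [ 0.363 -0.143  0.08 ]
lid_mid 0.96 [ 14. 434.] [ 0.579 -0.007  0.08 ]
tray_floor 0.71 [ 33. 577.] [ 0.516 -0.215  0.004]
clear_bottle 0.6 [182. 158.] [0.506 0.376 0.07 ]
white_bottle 0.81 [ 88. 389.] [0.524 0.053 0.04 ]
red_carton 0.97 [253. 298.] [0.352 0.238 0.045]
beaker 0.78 [ 94. 521.] [ 0.464 -0.11   0.04 ]
wide_jar 0.69 [153. 452.] [ 0.419 -0.006  0.045]
wide_jar 0.51 [117. 266.] [0.54  0.216 0.045]
rest_mid 0.81 [161. 295.] [0.475 0.196 0.081]
scene [-0.468  1.187  0.959]
pot_frame 0.64 [281. 260.] [0.473 0.225 0.05 ]
pot_frame 0.59 [249. 288.] [0.526 0.044 0.05 ]
bar_mid 0.72 [299. 288.] [0.318 0.285 0.094]
bar_mid 0.69 [264. 255.] [0.494 0.22  0.094]
lid_fin 0.75 [331. 240.] [0.318 0.452 0.095]
lid_fin 0.75 [234. 284.] [0.543 0.044 0.095]
lid_mid 0.89 [333. 243.] [0.32  0.4
[... 786 characters left out ...]
 [ 0.316 -0.256  0.08 ]
lid_mid 0.71 [180. 308.] [0.547 0.219 0.08 ]
tray_floor 0.81 [313. 373.] [ 0.517 -0.219  0.004]
clear_bottle 0.63 [157. 272.] [0.504 0.38  0.07 ]
amber_bottle 0.6 [347. 407.] [ 0.513 -0.36   0.05 ]
white_bottle 0.87 [234. 324.] [0.513 0.041 0.04 ]
red_carton 0.87 [206. 238.] [0.349 0.23  0.045]
beaker 0.78 [273. 330.] [ 0.465 -0.092  0.04 ]
wide_jar 0.69 [250. 295.] [0.418 0.007 0.045]
rest_mid 0.97 [210. 293.] [0.46  0.115 0.081]
{'fx': 338.2792020577215, 'fy': 338.2792020577215, 'cx': 320.126545442604, 'cy': 239.87342280570215, 'R': array([[-0.315, -0.949,  0.001],
       [-0.921,  0.305,  0.24 ],
       [-0.228,  0.075, -0.971]]), 't': array([0.304, 0.26 , 0.595])}
```

View pics/wrist1.png

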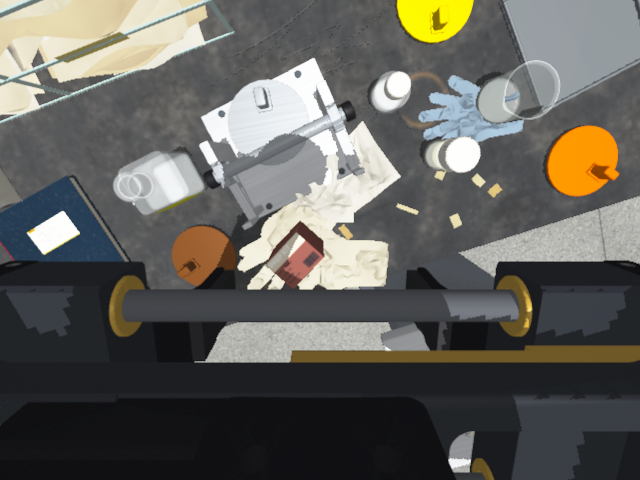

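The wrist picture shows the pot in its frame, the bar running from about (180, 208) to (109, 350) and the fin at (97, 263). The front rests are at about rows 165–225. I'm enlarging this part.

Run:
```python
from h import *
im=cv2.imread('pics/wrist1.png')[50:240,180:420];cv2.imwrite('pics/c1.png',cv2.resize(im,None,fx=3.3,fy=3.1579,interpolation=cv2.INTER_CUBIC))
```

```text
(no output)
```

View pics/c1.png

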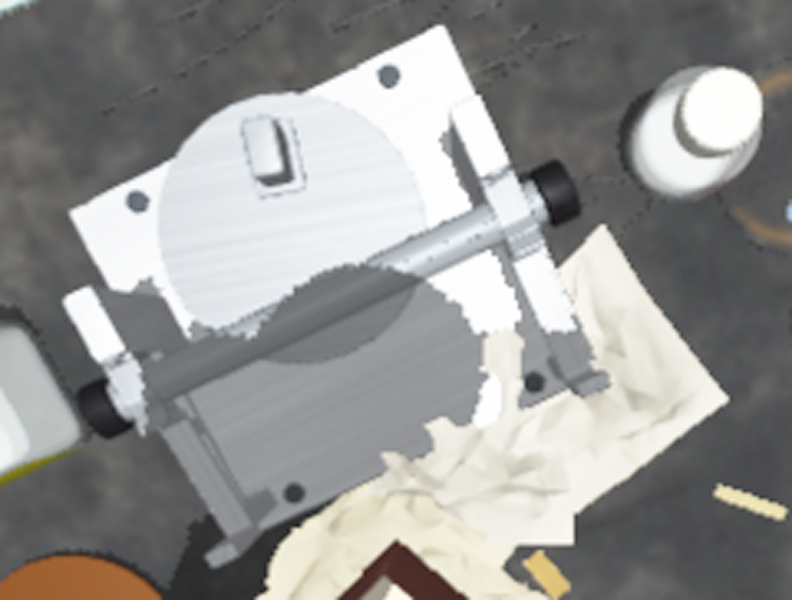

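Run:
```python
from h import *
np.set_printoptions(precision=4,suppress=True)
P=lambda x,y,z: atz('wrist',(50+y/3.1579,180+x/3.3),z)
L=P(105,405,.094);R=P(556,190,.094);print('knobs',L,R,np.linalg.norm(L-R),'mid',(L+R)/2)
ay=(L-R)/np.linalg.norm(L-R);ax=np.array([ay[1],-ay[0],0]);th=np.degrees(np.arctan2(ax[1],ax[0]));print('frame yaw',th,ax)
print('origin via bar',(L+R)/2+.030*ax)
A=P(443,27,.008);B=P(70,212,.008);print('back corners',A,B,np.linalg.norm(A-B),np.degrees(np.arctan2((B-A)[1],(B-A)[0]))-90,'origin',(A+B)/2-.06*ax)
F=P(265,150,.108);C=P(292,228,.08);print('fin',F,'lid c',C,np.linalg.norm((F-C)[:2]),np.degrees(np.arctan2((F-C)[1],(F-C)[0])))
for k in [(35,380),(80,430),(20,330)]: print('bottle',P(*k,.146),P(*k,.1))
# side bar check
for z,k in ((.094,L),(.094,R),(.108,F)): print(pix('side',k))
c=cv2.imread('pics/side1.png')[140:260,220:360];cv2.imwrite('pics/c2.png',cv2.resize(c,None,fx=5,fy=5,interpolation=cv2.INTER_CUBIC))
```

```text
knobs [0.488  0.2987 0.094 ] [0.5104 0.1163 0.094 ] 0.1837895494480422 mid [0.4992 0.2075 0.094 ]
frame yaw 6.993772279053241 [0.9926 0.1218 0.    ]
origin via bar [0.529  0.2112 0.094 ]
back corners [0.5963 0.1312 0.008 ] [0.5751 0.3073 0.008 ] 0.17735610571031216 6.8706030332461125 origin [0.5262 0.212  0.008 ]
fin [0.553  0.2079 0.108 ] lid c [0.5292 0.2114 0.08  ] 0.024090579117498127 -8.330654754523135
bottle [0.5008 0.3004 0.146 ] [0.5045 0.3174 0.1   ]
bottle [0.4807 0.2932 0.146 ] [0.4819 0.3092 0.1   ]
bottle [0.5175 0.2984 0.146 ] [0.5232 0.3151 0.1   ]
(np.float64(165.72847808253405), np.float64(276.44521873861703))
(np.float64(200.54434686166778), np.float64(310.8906144203843))
(np.float64(173.5498045099934), np.float64(311.2476395149708))
```

View pics/c2.png

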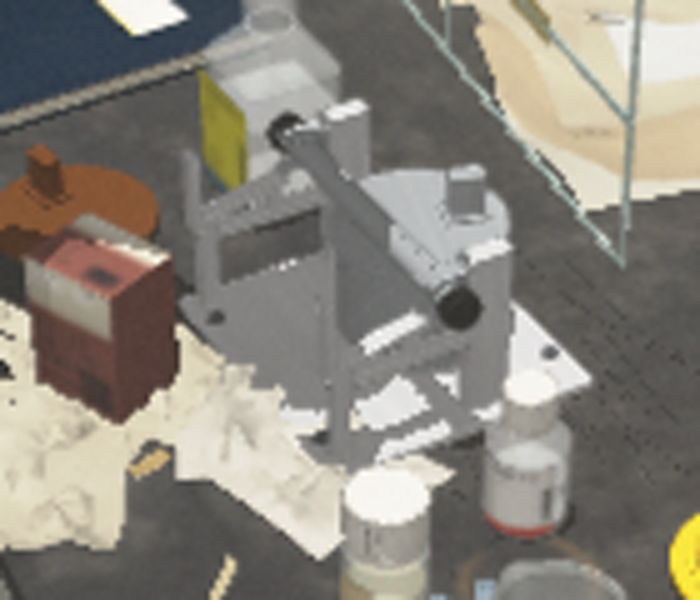

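>>> arm_command --pt "45 0 0 20 0 0 0.1403" --pt "45 0 0 20 0 0 0.1403" --pt "45 0 0 20 0 0 0.1403" --pt "45 0 0 20 0 0 0.1403" --pt "45 0 0 20 0 0 0.1403" --pt "45 0 0 20 0 0 0.1403" --pt "45 0 0 20 0 0 0.1403" --pt "45 0 0 20 0 0 0.1403"

```text
time_s: 6.0
tcp_pos: [0.4092, 0.1858, 0.1999]
ee_rot: [[0.123, -0.992, 0.0], [-0.992, -0.123, 0.0], [-0.0, -0.0, -1.0]]
wrist_force: [0.5, 0.2, 0.1]
gripper_width: 0.519
gripper_force: 0.0
```

>>> arm_command --pt "45 -5 -30 0 0 0 0" --pt "45 -5 -30 0 0 0 0" --pt "45 -5 -31 0 0 0 0" --pt "45 0 0 0 0 0 0" --pt "45 0 0 0 0 0 0"

```text
time_s: 6.5
tcp_pos: [0.4974, 0.2122, 0.1998]
ee_rot: [[0.127, -0.992, -0.001], [-0.992, -0.127, -0.001], [0.001, 0.002, -1.0]]
wrist_force: [-0.5, 0.3, -0.6]
gripper_width: 0.517
gripper_force: 0.0
```

```bash
cat >> h.py <<'E'
np.set_printoptions(precision=4,suppress=True)
O=np.array([.528,.2115,0]);a=np.radians(7.0);FR=np.array([[np.cos(a),-np.sin(a),0],[np.sin(a),np.cos(a),0],[0,0,1]])
def goto(target):
    "shift in tool axes (mm) from the TCP to a world point"
    s=sense();print('t',s['time_s'],'tcp',s['tcp_pos'],'shift',np.array(s['ee_rot']).T@(np.array(target)-s['tcp_pos'])*1000,'y ang',np.degrees(np.arctan2(s['ee_rot'][1][1],s['ee_rot'][0][1])))
E
python3 - <<'E'
from h import *
b=O+FR@[-.03,0,.092];print(sense()['joints'])
goto(b)
snap('wrist','wrist2.png')
for d in [(-.03,0,.094),(-.03,.092,.094),(-.03,-.092,.094)]: print(pix('wrist',O+FR@d))
E
```

```text
[ 40.2766  15.3655 -14.0258  -0.0192 -60.7029 -32.9447]
t 6.5 tcp [0.4974 0.2122 0.1998] shift [  4.321   -0.3909 107.7942] y ang -172.67759185788924
(np.float64(236.70264295770463), np.float64(319.122362913332))
(np.float64(341.1417409500027), np.float64(318.56301446463164))
(np.float64(113.54370286404232), np.float64(319.7819699322479))
```

View pics/wrist2.png

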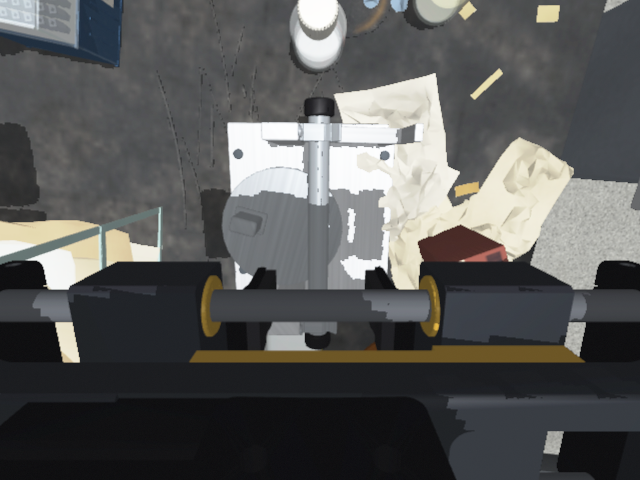

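The bar runs vertically at column 319, centred between the fingers, as predicted. I'm going down to grip it.

>>> arm_command --pt "45 4 0 25 0 0 0" --pt "45 0 0 30 0 0 0" --pt "45 0 0 30 0 0 0" --pt "45 0 0 15 0 0 0" --pt "45 0 0 8 0 0 0" --pt "45 0 0 0 0 0 0"

```text
time_s: 7.15
tcp_pos: [0.497, 0.208, 0.0922]
ee_rot: [[0.129, -0.992, -0.001], [-0.992, -0.129, -0.001], [0.001, 0.001, -1.0]]
wrist_force: [-0.5, -0.1, 0.2]
gripper_width: 0.518
gripper_force: 0.0
```

>>> arm_command --pt "0 0 0 0 0 0 0" --pt "0 0 0 0 0 0 0" --pt "0 0 0 0 0 0 0" --pt "0 0 0 0 0 0 0" --pt "0 0 0 0 0 0 0" --pt "0 0 0 0 0 0 0"

```text
time_s: 7.75
tcp_pos: [0.4987, 0.2088, 0.0931]
ee_rot: [[0.128, -0.992, 0.002], [-0.992, -0.128, 0.001], [-0.001, -0.002, -1.0]]
wrist_force: [1.3, -0.4, 2.0]
gripper_width: 0.174
gripper_force: 30.0
```

>>> arm_command --pt "0 0 4 0 0 0 0" --pt "0 0 5 0 0 0 0" --pt "0 0 5 0 0 0 0" --pt "0 0 7 0 0 0 0" --pt "0 0 7 0 0 0 0" --pt "0 0 7 0 0 0 0" --pt "0 0 7 0 0 0 0" --pt "0 0 0 0 0 0 0"

```text
time_s: 8.55
tcp_pos: [0.455, 0.2025, 0.0925]
ee_rot: [[0.129, -0.992, -0.001], [-0.992, -0.129, -0.001], [0.0, 0.001, -1.0]]
wrist_force: [0.3, 0.1, -2.0]
gripper_width: 0.172
gripper_force: 30.0
```

Run:
```python
from h import *
s=sense();print(FR.T@(np.array(s['tcp_pos'])-O),s['wrist_force'],s['gripper_width'])
goto(O+FR@[-.085,0,.082])
```

```text
[-0.0735  0.      0.0925] [ 0.2903  0.0799 -2.0035] 0.17205149650357413
t 8.55 tcp [0.455  0.2025 0.0925] shift [-0.0825 11.4788 10.4817] y ang -172.60908042187756
```

>>> arm_command --pt "0 0 4 2 0 0 0" --pt "0 0 4 3 0 0 0" --pt "0 0 4 3 0 0 0" --pt "0 0 0 0 0 0 0"

```text
time_s: 8.95
tcp_pos: [0.4435, 0.2009, 0.0839]
ee_rot: [[0.128, -0.992, -0.002], [-0.992, -0.128, -0.001], [0.001, 0.002, -1.0]]
wrist_force: [0.2, 0.2, -1.0]
gripper_width: 0.174
gripper_force: 30.0
```

>>> arm_command --pt "0 0 0 2 0 0 0" --pt "0 0 0 1 0 0 0" --pt "0 0 0 0 0 0 0"

```text
time_s: 9.25
tcp_pos: [0.4446, 0.2015, 0.0816]
ee_rot: [[0.128, -0.992, 0.0], [-0.992, -0.128, 0.0], [0.0, -0.0, -1.0]]
wrist_force: [-0.5, -0.8, -0.9]
gripper_width: 0.174
gripper_force: 30.0
```

>>> arm_command --pt "26 0 0 0 0 0 0" --pt "34 0 0 0 0 0 0" --pt "34 0 0 0 0 0 0" --pt "34 0 0 -20 0 0 0" --pt "34 0 0 -40 0 0 0" --pt "34 0 0 -40 0 0 0" --pt "34 0 0 -20 0 0 0" --pt "34 0 0 0 0 0 0"

```text
time_s: 10.05
tcp_pos: [0.4462, 0.2027, 0.2053]
ee_rot: [[0.129, -0.992, 0.007], [-0.992, -0.129, 0.005], [-0.004, -0.007, -1.0]]
wrist_force: [0.9, -0.4, -0.8]
gripper_width: 0.391
gripper_force: 0.0
```

Run:
```python
from h import *
a=cv2.resize(cv2.cvtColor(capture('side'),cv2.COLOR_RGB2BGR)[140:260,220:360],None,fx=4,fy=4,interpolation=cv2.INTER_CUBIC)
snap('wrist','wrist3.png');b=cv2.imread('pics/wrist3.png')[60:360,190:430]
cv2.imwrite('pics/c3.png',np.hstack([a,cv2.resize(b,(240,300)) if 0 else np.vstack([b,np.zeros((180,240,3),np.uint8)])]))
for y in (.092,0,-.092):
    for x,z in ((-.087,.081),): p=O+FR@[x,y,z];print('side',pix('side',p),'crop',(np.array(pix('side',p))-[140,220])*4,'wrist',pix('wrist',p))
print('fin top',pix('wrist',(.5530,.2079,.108)),find_in('lid_fin','wrist')[:2],find_in('bar_mid','wrist')[:1])
```

```text
side (np.float64(175.5083088890358), np.float64(258.0628925538005)) crop [142.0332 152.2516] wrist (np.float64(336.55429052087743), np.float64(322.4739750921272))
side (np.float64(192.8121570748699), np.float64(274.108920090046)) crop [211.2486 216.4357] wrist (np.float64(237.3655834125867), np.float64(323.31111136025896))
side (np.float64(211.49882819837566), np.float64(291.4372528509638)) crop [285.9953 285.749 ] wrist (np.float64(121.3291076807541), np.float64(324.29044000656614))
fin top (np.float64(236.3358187869572), np.float64(175.95774375185746)) [{'location': [344.4, 346.3], 'p': 0.95}, {'location': [223.3, 219.1], 'p': 0.94}] [{'location': [200.8, 324.1], 'p': 0.85}]
```

View pics/c3.png

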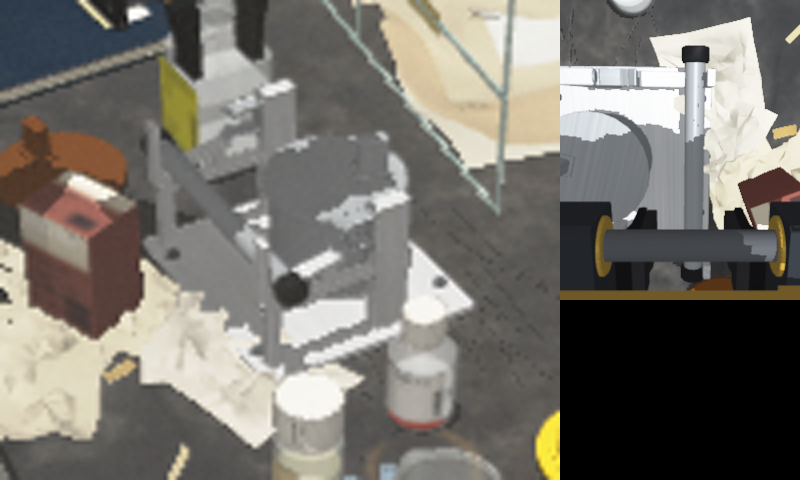

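Run:
```python
from h import *
print('rack base',atz('side',(185,345),0))
b=atz('side',(185,345),0)
for z in (.1,.15,.2,.25): print(z,pix('side',[b[0],b[1],z]))
for z in (0,.1,.2): print(atz('side',(148,283),z))
```

```text
rack base [0.6863 0.255  0.    ]
0.1 (np.float64(156.47614369166922), np.float64(346.93254437499087))
0.15 (np.float64(141.3280105811662), np.float64(347.95885859835084))
0.2 (np.float64(125.53909057971994), np.float64(349.0285873266877))
0.25 (np.float64(109.06784588228932), np.float64(350.14454482363465))
[ 0.5945  0.5132 -0.    ]
[0.5361 0.3671 0.1   ]
[0.4776 0.2209 0.2   ]
```

The bar lies on both rests: its right knob is at side crop (290, 290), where I expected it. Next I'm turning the tool and going above the fin.

>>> arm_command --pt "45 0 0 -1 0 0 -0.147" --pt "45 0 0 0 0 0 -0.147" --pt "45 0 0 0 0 0 -0.147" --pt "45 0 0 0 0 0 -0.147" --pt "45 0 0 0 0 0 -0.147" --pt "45 0 0 0 0 0 -0.147" --pt "45 0 0 0 0 0 -0.147" --pt "45 0 0 0 0 0 -0.147"

```text
time_s: 11.05
tcp_pos: [0.4438, 0.2009, 0.2009]
ee_rot: [[0.966, -0.257, -0.003], [-0.257, -0.966, -0.002], [-0.002, 0.003, -1.0]]
wrist_force: [1.0, 0.5, -0.8]
gripper_width: 0.516
gripper_force: 0.0
```

>>> arm_command --pt "45 0 0 0 0 0 -0.14" --pt "45 34 0 0 0 0 0" --pt "45 34 0 0 0 0 0" --pt "45 34 -10 0 0 0 0" --pt "45 0 0 0 0 0 0" --pt "45 0 0 0 0 0 0"

```text
time_s: 11.65
tcp_pos: [0.5465, 0.198, 0.2002]
ee_rot: [[0.992, -0.127, -0.004], [-0.127, -0.992, -0.002], [-0.004, 0.003, -1.0]]
wrist_force: [-0.2, -0.3, -0.1]
gripper_width: 0.516
gripper_force: 0.0
```

Run:
```python
from h import *
goto((.553,.208,.1))
snap('wrist','wrist4.png')
print('fin top',pix('wrist',(.5530,.2079,.108)),pix('wrist',(.529,.2114,.08)),[r for r in find_in('lid_fin','wrist')[:2]])
cv2.imwrite('pics/c4.png',cv2.resize(cv2.imread('pics/wrist4.png')[130:350,170:470],None,fx=2.5,fy=2.5,interpolation=cv2.INTER_CUBIC))
```

```text
t 11.65 tcp [0.5465 0.198  0.2002] shift [  5.5733 -11.066  100.1205] y ang -97.29337587601198
fin top (np.float64(237.71479340585793), np.float64(304.45425433144374)) (np.float64(257.61643046879203), np.float64(305.6459473576514)) [{'location': [247.8, 309.7], 'p': 0.76}, {'location': [122.5, 559.6], 'p': 0.71}]
```

View pics/c4.png

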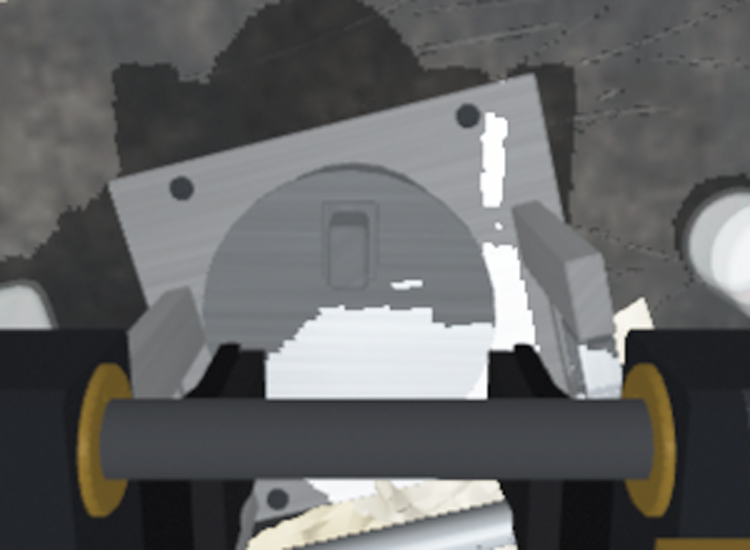

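Run:
```python
from h import *
p=atz('wrist',(232.4,309.3),.108);print(p)
c=atz('wrist',(130+300/2.5,170+349/2.5),.08);print(c)
goto((p[0],p[1],.091))
o=p[:2]-.027*np.array([np.cos(np.radians(-7.3)),np.sin(np.radians(-7.3))]);print('lid axis',o, FR[:2,:2].T@(o-O[:2]))
t=[]
for r in [(.517,-.219)]: pass
print('tray corners',[atz('side',q,.01) for q in ((277,374),(313,330),(349,377),(313,424))])
```

```text
[0.5564 0.2039 0.108 ]
[0.535  0.2074 0.08  ]
t 11.75 tcp [0.5458 0.1981 0.2014] shift [ 10.0311  -7.2715 110.347 ] y ang -97.22278817755986
lid axis [0.5296 0.2074] [ 0.0011 -0.0043]
tray corners [array([ 0.5717, -0.1225,  0.01  ]), array([ 0.4232, -0.1828,  0.01  ]), array([ 0.471, -0.315,  0.01 ]), array([ 0.6199, -0.2696,  0.01  ])]
```

>>> arm_command --pt "40 5 -4 30 0 0 0" --pt "40 5 -3 30 0 0 0" --pt "40 0 0 25 0 0 0" --pt "40 0 0 15 0 0 0" --pt "40 0 0 8 0 0 0" --pt "40 0 0 0 0 0 0"

```text
time_s: 12.35
tcp_pos: [0.5565, 0.204, 0.0938]
ee_rot: [[0.992, -0.125, -0.002], [-0.125, -0.992, -0.001], [-0.002, 0.001, -1.0]]
wrist_force: [0.4, 0.4, 0.2]
gripper_width: 0.456
gripper_force: 0.0
```

Run:
```python
from h import *
goto((.5564,.2039,.092));print(sense()['wrist_force'])
```

```text
t 12.35 tcp [0.5565 0.204  0.0938] shift [-0.1139  0.0744  1.8151] y ang -97.19677269351985
[0.3764 0.4452 0.2148]
```

>>> arm_command --pt "20 0 0 0 0 0 0" --pt "0 0 0 0 0 0 0" --pt "0 0 0 0 0 0 0" --pt "0 0 0 0 0 0 0" --pt "0 0 0 0 0 0 0" --pt "0 0 0 0 0 0 0"

```text
time_s: 12.95
tcp_pos: [0.5579, 0.2043, 0.0951]
ee_rot: [[0.992, -0.126, 0.001], [-0.126, -0.992, 0.0], [0.001, -0.0, -1.0]]
wrist_force: [-0.2, -0.1, 3.0]
gripper_width: 0.132
gripper_force: 30.0
```

>>> arm_command --pt "0 -1.6 0 -5 0 0.07 0" --pt "0 -1.6 0 -5 0 0.07 0" --pt "0 -1.6 0 -5 0 0.07 0" --pt "0 -1.6 0 -5 0 0.07 0" --pt "0 -1.2 0 -3.5 0 0.05 0" --pt "0 0 0 0 0 0 0" --pt "0 0 0 0 0 0 0"

```text
time_s: 13.65
tcp_pos: [0.547, 0.2049, 0.1167]
ee_rot: [[0.939, -0.127, 0.32], [-0.12, -0.992, -0.042], [0.323, 0.001, -0.946]]
wrist_force: [-1.2, -0.3, -0.4]
gripper_width: 0.141
gripper_force: 30.0
```

Run:
```python
from h import *
s=sense();print(s['wrist_force'],s['moment'],s['tcp_pos'],np.degrees(np.arccos(-s['ee_rot'][2][2])))
a=cv2.cvtColor(capture('side'),cv2.COLOR_RGB2BGR)[130:230,240:380]
b=cv2.cvtColor(capture('scene'),cv2.COLOR_RGB2BGR)[220:320,200:340]
cv2.imwrite('pics/c5.png',cv2.resize(np.vstack([a,b]),None,fx=3,fy=3,interpolation=cv2.INTER_CUBIC))
```

```text
[-1.1526 -0.2591 -0.371 ] [0.0054 1.1045 0.0087] [0.547  0.2049 0.1167] 18.831814464335658
```

View pics/c5.png

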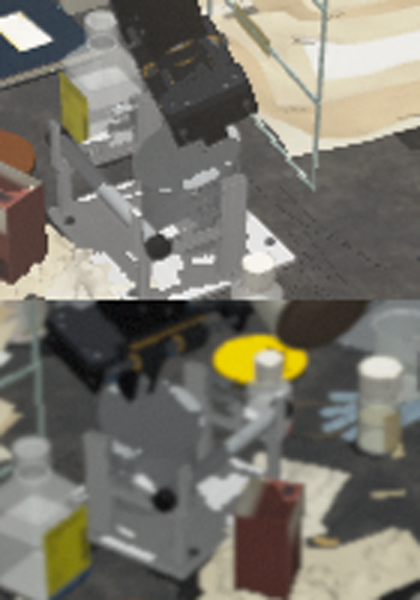

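The lid is tipped about 18°, with its front edge near the rim. I'm pressing down slightly to make sure of the contact.

>>> arm_command --pt "0 -0.6 0 1.9 0 0 0" --pt "0 0 0 0 0 0 0" --pt "0 0 0 0 0 0 0" --pt "0 0 0 0 0 0 0"

```text
time_s: 14.15
tcp_pos: [0.5477, 0.206, 0.115]
ee_rot: [[0.938, -0.126, 0.322], [-0.119, -0.992, -0.04], [0.325, -0.001, -0.946]]
wrist_force: [0.0, 0.4, 1.7]
gripper_width: 0.137
gripper_force: 30.0
```

>>> arm_command --pt "0 6 0 -17 0 0 0" --pt "0 12 0 -34 0 0 0" --pt "0 12 0 -34 0 0 0" --pt "0 12 0 -34 0 -0.08 0" --pt "0 10 0 -30 0 -0.12 0" --pt "0 0 0 0 0 -0.13 0" --pt "0 0 0 0 0 0 0"

```text
time_s: 14.85
tcp_pos: [0.5533, 0.2058, 0.272]
ee_rot: [[0.992, -0.129, 0.0], [-0.129, -0.992, 0.002], [-0.0, -0.003, -1.0]]
wrist_force: [-0.2, -0.3, -2.2]
gripper_width: 0.136
gripper_force: 30.0
```

Run:
```python
from h import *
s=sense();print(s['wrist_force'],s['gripper_width'],s['ee_rot'])
goto((.548,-.226,.26))
print('stand base',atz('side',(306,490),0),atz('side',(306,455),0))
for q in ((225,487),(240,495),(228,550)): print([atz('side',q,z) for z in (.15,.2,.25)])
snap('side','side6.png')
```

```text
[-0.1573 -0.2844 -2.2325] 0.13623978259454547 [[ 0.9917 -0.1289  0.0003]
 [-0.1289 -0.9917  0.0025]
 [-0.0001 -0.0025 -1.    ]]
t 14.85 tcp [0.5533 0.2058 0.272 ] shift [ 50.4426 428.9149  10.9127] y ang -97.40779788970714
stand base [ 0.7803 -0.3073  0.    ] [ 0.7047 -0.274   0.    ]
[array([ 0.8169, -0.1961,  0.15  ]), array([ 0.7694, -0.2402,  0.2   ]), array([ 0.7218, -0.2842,  0.25  ])]
[array([ 0.8005, -0.2462,  0.15  ]), array([ 0.7539, -0.2873,  0.2   ]), array([ 0.7073, -0.3284,  0.25  ])]
[array([ 0.9454, -0.2636,  0.15  ]), array([ 0.8902, -0.3037,  0.2   ]), array([ 0.8351, -0.3437,  0.25  ])]
```

>>> arm_command --pt "0 3 25 0 0 0 0" --pt "0 6 46 0 0 0 0" --pt "0 6 46 0 0 0 0" --pt "0 7 46 0 0 0 0" --pt "0 7 46 0 0 0 0" --pt "0 7 46 0 0 0 0" --pt "0 7 46 0 0 0 0" --pt "0 7 46 0 0 0 0"

```text
time_s: 15.7
tcp_pos: [0.5544, -0.1468, 0.2706]
ee_rot: [[0.992, -0.125, -0.002], [-0.125, -0.992, -0.001], [-0.002, 0.001, -1.0]]
wrist_force: [1.4, 0.2, -1.5]
gripper_width: 0.139
gripper_force: 30.0
```

>>> arm_command --pt "0 5 40 0 0 0 0" --pt "0 3 25 0 0 0 0" --pt "0 0 0 0 0 0 -0.117" --pt "0 0 0 0 0 0 -0.117" --pt "0 0 0 0 0 0 -0.116" --pt "0 0 0 0 0 0 0" --pt "0 0 0 0 0 0 0"

```text
time_s: 16.4
tcp_pos: [0.5552, -0.2105, 0.2712]
ee_rot: [[0.976, 0.22, -0.001], [0.22, -0.976, -0.0], [-0.001, 0.0, -1.0]]
wrist_force: [1.0, 0.1, -1.3]
gripper_width: 0.14
gripper_force: 30.0
```

Run:
```python
from h import *
goto((.557,-.214,.06));print(sense()['wrist_force'],sense()['gripper_width'])
for c in ('side','scene','wrist'):
    snap(c,c+'7.png')
    for k,z in (('tray_floor',.004),('lid_mid',.25),('amber_bottle',.05),('beaker',.04)):
        print(c,k,[(round(r['p'],2),np.round(r['location']),atz(c,r['location'],z)) for r in find_in(k,c)[:2]])
s=sense();p=np.array(s['tcp_pos'])+np.array(s['ee_rot'])@[-.028,0,.02];print('lid expected',p,pix('side',p),pix('scene',p),pix('wrist',p))
cv2.imwrite('pics/c7.png',cv2.resize(np.hstack([cv2.imread('pics/side7.png')[200:400,300:460],cv2.imread('pics/wrist7.png')[160:360,200:440]]),None,fx=2,fy=2,interpolation=cv2.INTER_CUBIC))
```

```text
t 16.4 tcp [ 0.5552 -0.2105  0.2712] shift [  1.2825   3.8291 211.1701] y ang -77.30095831776165
[ 0.9611  0.0938 -1.3356] 0.13980701394196687
side tray_floor [(0.7, array([207., 239.]), array([0.3632, 0.2747, 0.004 ])), (0.65, array([318., 375.]), array([ 0.5125, -0.2319,  0.004 ]))]
side lid_mid [(0.78, array([253., 372.]), array([ 0.4635, -0.2625,  0.25  ])), (0.77, array([180., 229.]), array([0.2867, 0.0727, 0.25  ]))]
side amber_bottle []
side beaker [(0.75, array([273., 331.]), array([ 0.466 , -0.0955,  0.04  ]))]
scene tray_floor [(0.87, array([227., 350.]), array([ 0.5109, -0.2612,  0.004 ]))]
scene lid_mid [(0.92, array([250., 384.]), array([0.1331, 0.1515, 0.25  ])), (0.9, array([332., 242.]), array([0.1728, 0.583 , 0.25  ]))]
scene amber_bottle [(0.71, array([204., 365.]), array([ 0.5205, -0.3597,  0.05  ]))]
scene beaker [(0.69, array([234., 337.]), array([ 0.4786, -0.1384,  0.04  ]))]
wrist tray_floor [(0.97, array([208., 322.]), array([ 0.5589, -0.2143,  0.004 ])), (0.39, array([248.,  10.]), array([0.4185, 0.1689, 0.004 ]))]
wrist lid_mid [(0.95, array([130., 192.]), array([ 0.6183, -0.1325,  0.25  ])), (0.8, array([264., 318.]), array([ 0.5638, -0.2093,  0.25  ]))]
wrist amber_bottle [(0.57, array([256., 426.]), array([ 0.5381, -0.342 ,  0.05  ])), (0.48, array([266., 321.]), array([ 0.4985, -0.2263,  0.05  ]))]
wrist beaker [(0.75, array([250., 217.]), array([ 0.4872, -0.1027,  0.04  ])), (0.23, array([179.,  29.]), array([0.5237, 0.1168, 0.04  ]))]
lid expected [ 0.529  -0.2172  0.2523] (np.float64(228.98660491982162), np.float64(389.17287273181194)) (np.float64(161.26834418170793), np.float64(341.84739509392244)) (np.float64(325.52948924835823), np.float64(318.58409006788577))
```

>>> arm_command --pt "0 1 4 30 0 0 0" --pt "0 0 0 45 0 0 0" --pt "0 0 0 45 0 0 0" --pt "0 0 0 40 0 0 0" --pt "0 0 0 30 0 0 0" --pt "0 0 0 20 0 0 0" --pt "0 0 0 10 0 0 0" --pt "0 0 0 0 0 0 0"

```text
time_s: 17.95
tcp_pos: [0.5577, -0.2147, 0.0511]
ee_rot: [[0.975, 0.222, -0.002], [0.222, -0.975, 0.0], [-0.002, -0.0, -1.0]]
wrist_force: [-0.3, -0.4, -2.0]
gripper_width: 0.137
gripper_force: 30.0
```

>>> arm_command --pt "0 0 0 8 0 0 0" --pt "0 0 0 5 0 0 0" --pt "0 0 0 0 0 0 0"

```text
time_s: 18.25
tcp_pos: [0.5582, -0.2147, 0.0394]
ee_rot: [[0.975, 0.222, 0.001], [0.222, -0.975, -0.0], [0.001, 0.0, -1.0]]
wrist_force: [-0.4, 0.1, -1.9]
gripper_width: 0.137
gripper_force: 30.0
```

>>> arm_command --pt "0 0 0 4 0 0 0" --pt "0 0 0 3 0 0 0" --pt "0 0 0 0 0 0 0"

```text
time_s: 18.55
tcp_pos: [0.5581, -0.2147, 0.032]
ee_rot: [[0.975, 0.222, 0.0], [0.222, -0.975, -0.0], [0.0, 0.0, -1.0]]
wrist_force: [0.1, -0.0, -1.5]
gripper_width: 0.134
gripper_force: 30.0
```

>>> arm_command --pt "0 0 0 2 0 0 0" --pt "0 0 0 0 0 0 0"

```text
time_s: 18.75
tcp_pos: [0.5585, -0.2148, 0.0304]
ee_rot: [[0.975, 0.222, 0.001], [0.222, -0.975, -0.0], [0.001, 0.001, -1.0]]
wrist_force: [-0.2, 0.1, -1.9]
gripper_width: 0.136
gripper_force: 30.0
```

>>> arm_command --pt "0 0 0 1.5 0 0 0" --pt "0 0 0 1.5 0 0 0" --pt "0 0 0 0 0 0 0"

```text
time_s: 19.05
tcp_pos: [0.5586, -0.2148, 0.0302]
ee_rot: [[0.975, 0.223, 0.001], [0.223, -0.975, -0.001], [0.001, 0.001, -1.0]]
wrist_force: [-4.5, 2.6, 13.8]
gripper_width: 0.134
gripper_force: 30.0
```

>>> arm_command --pt "0 0 0 -2.5 0 0 0" --pt "24 0 0 0 0 0 0" --pt "30 0 0 0 0 0 0" --pt "30 0 0 0 0 0 0" --pt "30 0 0 -20 0 0 0" --pt "30 0 0 -40 0 0 0" --pt "30 0 0 -40 0 0 0" --pt "30 0 0 -40 0 0 0"

```text
time_s: 19.85
tcp_pos: [0.558, -0.2147, 0.1709]
ee_rot: [[0.975, 0.222, -0.0], [0.222, -0.975, -0.0], [-0.0, 0.0, -1.0]]
wrist_force: [0.2, 0.9, -0.8]
gripper_width: 0.343
gripper_force: 0.0
```

>>> arm_command --pt "30 -20 0 -40 0 0 0" --pt "30 -30 0 -20 0 0 0" --pt "30 0 0 0 0 0 0" --pt "30 0 0 0 0 0 0"

```text
time_s: 20.25
tcp_pos: [0.5092, -0.2258, 0.2301]
ee_rot: [[0.975, 0.221, 0.002], [0.221, -0.975, -0.0], [0.002, 0.001, -1.0]]
wrist_force: [-0.3, 0.3, -0.0]
gripper_width: 0.347
gripper_force: 0.0
```

Run:
```python
from h import *
for c in ('side','scene','wrist'): snap(c,c+'8.png')
print([(r['p'],r['location'],atz('wrist',r['location'],.01)) for r in find_in('lid_mid','wrist')[:2]],[(r['p'],atz('wrist',r['location'],.004)) for r in find_in('tray_floor','wrist')[:1]])
for y in (.092,0,-.092):
    p=O+FR@[-.087,y,.081];print('bar in pic',(np.array(pix('side',p))-[140,220])*2.5)
a=cv2.resize(cv2.imread('pics/side8.png')[140:380,220:440],None,fx=2.5,fy=2.5,interpolation=cv2.INTER_CUBIC)
b=cv2.imread('pics/wrist8.png')[0:300,180:430]
cv2.imwrite('pics/c8.png',np.hstack([a,np.vstack([b,np.zeros((300,250,3),np.uint8)])]))
```

```text
[(0.97, [336.7, 294.5], array([ 0.3569, -0.229 ,  0.01  ])), (0.73, [78.7, 174.1], array([ 0.6144, -0.0505,  0.01  ]))] [(0.9, array([ 0.4855, -0.2147,  0.004 ]))]
bar in pic [88.7708 95.1572]
bar in pic [132.0304 135.2723]
bar in pic [178.7471 178.5931]
```

View pics/c8.png

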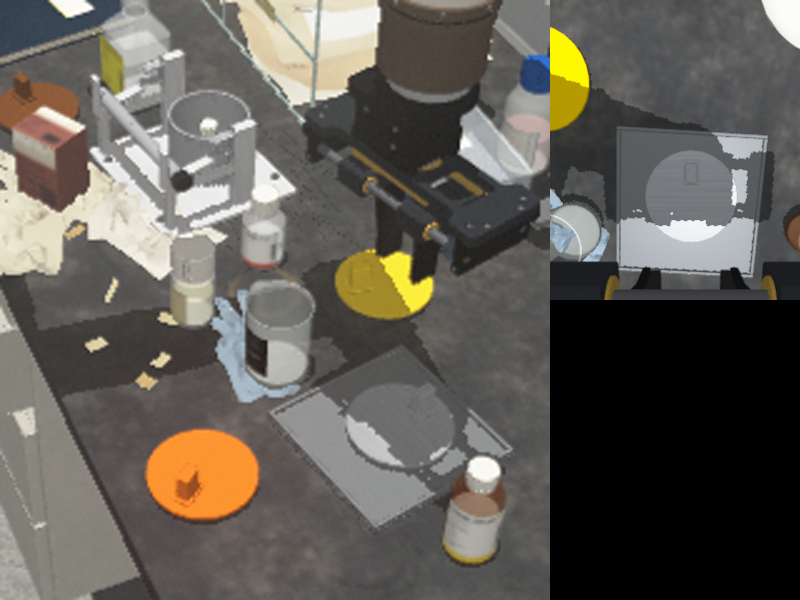

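The lid lies flat in the tray, centred at wrist crop (196, 693) against a tray centre of about (201, 691). The bar is on its rests, with its knob at (180, 181), and all the bystanders in view are standing.

```bash
python3 -c "
from station import *
print(finish_job())"
```

```text
the job is handed in; nothing more can be done
None
```

The job is handed in, though its verdict was not reported: in the last pictures the bar lay on both front rests, the lid lay flat and fin up in the drip tray, and none of the bystanders looked shifted or tipped.

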